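Feed a bracket under the punch guard with the push stick

TASK

Take the wooden push stick by its grip and, with its nose behind the bent-metal bracket lying on the infeed of the bench punch, feed the bracket through the low guarded opening until it is fully home on the stop hidden inside; keep it pressed there for a moment, firmly but gently (about 6 to 10 newtons, found by feel; the stop gets out of set if shoved with 20). Then draw the stick out, lay it on the bench behind the infeed or elsewhere clear of the punch, leaving the bracket home. Never touch the bracket with the fingers, and leave the other things alone.

Things in the scene. Friction and masses are not known exactly. Their poses are not given: they have to be found in the camera images.
- punch: Fixed grey bench punch. Origin on the bench under the middle of the guard mouth; +y is the feed direction, z up (mm). Steel bed x +-60, y -130 to 175, top z 12. Guard housing x +-50, y 0 to 175, top z 58; punch head and lever on it to z 105. Tunnel through it 34 wide about x 0, z 12 to 36, closed at its rear. Infeed rails (top z 20) flare from 34 apart near the mouth to 60 apart at y -107.
- mouth (a point): Point on the bed in the middle of the guard mouth: 12 mm above the origin of the punch, same axes.
- gauge: The stop hidden in the tunnel. This origin and axes are the punch's and do NOT tell where the stop is set: its plunger touches the bracket's front edge at punch y 108 to 140 mm (differs each time, not measured; found by feel), gives 5 mm under a light spring (below 0.5 N), then is solid: home. Home puts the bracket's centre at y 70 to 103 mm.
- workpiece: Bent sheet-metal bracket, U section open downward, 30 wide (its x), 85 long (its y), 10 high, about 0.12 kg; top web z 8 to 10 mm, side legs 2 mm thick, hollow between. Origin at the centre of its underside. It lies on the punch's infeed bed between the rails, roughly along the feed, its front edge a little before the mouth.
- stick: Plywood push stick, loose, standing on its blade, 0.11 kg. Origin on its underside below the upright grip; +y points to the nose. Blade 20 wide, 15 high, y -38 to 150 mm. Grip 16 wide (x), 56 long (y), top z 63; a brace slopes from it down to the blade by y 65. When feeding, hold the blade's underside 0 to 6 mm above the bed so that the nose meets the bracket's top web.
- grip (a point): Middle of the stick's upright grip where it is pinched across its 16 mm: 46 mm above its underside; axes as the stick.
- nose (a point): Middle of the stick's nose face: 150 mm ahead of the grip, 7.5 mm above the underside; axes as the stick.
- meter: Bystander: black panel meter, 52x62x29, origin under its centre.
- relay: Bystander: small relay, 24x36x32, origin under its centre.
- loupe: Bystander: black eye loupe, 41 across, 30 high, origin under its centre.
- heatsink: Bystander: heat sink, 50x85x24, origin under its centre.
There are look-alikes about, which are no part of the job. There is more than one size of the workpiece; the job needs the middle-sized.

How it is judged:
On the way, in this order (a step that is already met when the one before it is completed fails the run):
1. the stick's nose has pushed the bracket wholly under the guard (y of workpiece in the frame of punch above 0.045 m and y of nose in the frame of punch above -0.02 m).
2. the bracket is held on the stop by the stick with more than 3 N (contact force between workpiece and gauge above 3 N and contact force between stick and workpiece above 2 N), for 0.3 s.
At the end, for the whole second after the job is handed in: Bracket flat (underside below z 16 mm), straight (0.07 rad), at rest, centre over 66 mm past the mouth and still touching the plunger (over 0.03 N, so within 5 mm of home); stick on the bench (origin under 20 mm high), at rest, touching neither punch nor bracket (y of workpiece in the frame of punch above 0.066 m and contact force between workpiece and gauge above 0.03 N and angle between the y axis of workpiece and the y axis of punch, either way round below 0.07 rad and height (world z) of workpiece below 0.016 m and linear speed of workpiece below 0.01 m/s and linear speed of stick below 0.02 m/s and height (world z) of stick below 0.02 m and contact force between stick and punch below 0.02 N and contact force between stick and workpiece below 0.02 N).
It fails at once if the stop was shoved with more than 20 N (contact force between workpiece and gauge above 20 N).
It fails at once if the fingers touched the bracket (contact force between the fingers and workpiece above 0.3 N).
It fails at once if the robot pressed on the punch with more than 15 N (contact force between any of the fingers, the arm and punch above 15 N).
It fails at once if a bystander (meter, relay, loupe or heat sink) was moved more than 15 mm (distance of any of meter, relay, loupe, heatsink from where it was at the start of the episode above 0.015 m).
It also fails if it takes over 54 s, if anything falls off the work surface, if the arm or the gripper's body presses on something with over 40 N, if the wrist force passes 120 N, or if a joint passes its speed limit or range.

ROBOT

A 6-joint arm with a two-finger parallel gripper is mounted at the origin on a cart in front of the work surface, level with it; the furniture and walls round the work are solid. World frame = base frame: x ahead of the robot, y to its left, z up, the work surface at z = 0. Lengths are in m, angles in rad, forces in N, time in s.
With the tool pointing down it reaches from about 0.4 to 0.925 m from the base axis. Payload 3.4 kg.
Tool frame: the origin (TCP) lies at the centre of the arm's flange, where the gripper is bolted on; the fingertips stand 173 mm ahead of it and the grasp point (between the pads) lies 155 mm ahead of it; z points along the fingers, y is the direction in which the jaws open and shut (so a half turn about z gives the same grasp; the last joint's range is limited). The gripper opens to 85 mm and grips with 20 to 120 N. Pads are 22 mm wide; open, the fingers measure 114 mm over their backs; the gripper's body (76 mm by 85 mm) begins 54 mm behind the grasp point. The pads swing forward as they close: fully open they stand 13 mm farther back than shut.
Start: joints at [-1.312, 0.307, 1.506, -0, 1.328, -0.073], TCP at [0.188, -0.543, 0.405] pointing down, gripper open.
Joint ranges: [-3.12, 3.12], [-1.05, 2.28], [0.14, 2.33], [-1.42, 4.57], [0.1, 2.73], [-2.68, 2.68]. Speed limits (rad/s): [2.57, 2.57, 3.14, 3.14, 3.14, 3.14].

INTERFACE

Orientations are given as a rotation vector (axis times angle).
In Python, from workcell import observe, camera, get_calibration, close_job gives the robot as it stands. The module is installed in compiled form; this text tells all that it offers.
- The arm moves only by the shell command python3 -m creep 'ROWS' [FORCE]. ROWS is JSON, a list of rows, each a list of 7 numbers: the shift along the world's x, y, z in m, then the turn, a rotation vector about the world's x, y, z in rad, then the finger opening in m, from 0 to 0.0854. In form: [[tx, ty, tz, wx, wy, wz, jaw], ...]. A call has 1 to 5 rows; each row is the pose to reach, as a shift and turn from the pose commanded when the call began; what a row does not reach only later rows make up. A row lasts 1/10 s, in which the tool goes at most 50 mm and 8.59 degrees, less where a joint would pass 70% of its speed; a pose out of reach is approached as far as the arm can. A call with a gripper value outside its range is refused whole. The fingers move at their own pace and stop on an object; FORCE is the grip in N (left out, the last holds). Time passes only in rows, so rows that repeat a pose let the fingers close. It gives the time, the measured TCP pose, the force and the opening at its end, in the units of the state.
- observe(): the state, without advancing time (a new reading comes with each control period).
- camera(name): name is "scene" or "top" or "wrist"; returns (picture, depth): 480x640x3 uint8, blue, green, red; 480x640 float32, m along the optical axis (not along the pixel's ray), 0 where there is no reading.
- get_calibration(name): a dict with "camera_matrix" (3x3 intrinsics, pixels), "rvec" (rotation vector, rad) and "tvec" (3), from world to camera coordinates, as OpenCV has them; the wrist camera has in their place "T_tool_cam" (4x4, takes a point from camera to tool coordinates, whose origin is the TCP and whose axes are the flange's). Camera axes: x right, y down, z forward; pixel columns grow to the right and rows downward; lengths in m; the calibration is good to about 2 mm. The wrist camera is an equidistant fisheye: a pixel r from the principal point sees the ray r / f radians off the axis. A picture is of the moment at which its call begins: read the wrist's pose just before it. get_calibration takes no time and is no camera call.
- close_job(): hands the job in, once; it reports no verdict.
The state is a dict: "clock": time; "joint_pos": joint angles; "joint_vel": joint speeds; "joint_torque": joint torques, N m; "ee_pos": TCP position; "eef_rot": TCP orientation; "ft_force": force on the tool from outside, world axes, zero at the start; "wrist_torque": the same for the moment, N m; "opening": opening from 0.0 (shut) to 1.0 (fully open).
Only numpy, scipy, OpenCV 4.12 (cv2) and the standard library are available. Lean on these libraries where they do the work, as an engineer would, in place of code of your own. Each camera call takes 0.05 s, during which the arm holds its last target. There are 200 camera calls.

## Working session

There is one attempt and no reset: what is moved stays moved. The work goes in short steps, Python scripts to look and compute and a shell command to move; the robot and the scene stay as the last step left them, time stands still between calls to the robot, and variables do not carry over. Pictures are saved under pics/ and viewed, about 8 in all and at most 12, crops included, and the job is handed in when it is done.

```bash
mkdir -p pics; ls
cat > h.py <<'E'
import numpy as np,cv2
from workcell import *
def grab(n):
    s=observe();p,d=camera(n);return s,p,d
def cal(n):
    c=get_calibration(n);K=np.array(c["camera_matrix"],float).reshape(3,3);R=cv2.Rodrigues(np.array(c["rvec"],float))[0];t=np.array(c["tvec"],float).ravel();return K,R,t
def ray(n,u,v,z):
    K,R,t=cal(n);d=R.T@np.linalg.inv(K)@np.array([u,v,1.]);o=-R.T@t
    return o+d*(z-o[2])/d[2]
def cloud(n,d):
    K,R,t=cal(n);v,u=np.mgrid[:480,:640];P=np.stack([(u-K[0,2])/K[0,0]*d,(v-K[1,2])/K[1,1]*d,d],-1)
    return (P-t)@R
E
python3 - <<'E'
from h import *
for n in("scene","top"):
    s,p,d=grab(n);cv2.imwrite(f"pics/{n}0.png",p);np.save(f"{n}d.npy",d)
    K,R,t=cal(n);print(n,K[0],-R.T@t,(d>0).mean())
print(s)
E
```

```text
pics
scene [461.8598526    0.         321.35145853] [0.05534948 0.67120917 0.58855803] 0.9963216145833333
top [584.3564813    0.         314.26092916] [0.31372414 0.02673135 1.42046773] 0.9960384114583334
{'clock': 0.05, 'joint_pos': array([-1.31146598e+00,  3.07581429e-01,  1.50762151e+00,  5.31521083e-06,
        1.32842206e+00, -7.35134821e-02]), 'joint_vel': array([-0.00140945,  0.00041178, -0.00200836,  0.00128333,  0.00181749,
       -0.0005651 ]), 'joint_torque': array([ 1.94072622e-03, -4.58916414e+01, -2.52861392e+01, -1.34507377e-04,
        5.49096207e-03,  2.64981637e-06]), 'ee_pos': array([ 0.1877579 , -0.54313767,  0.40379543]), 'eef_rot': array([-3.09619202e+00, -5.20082515e-01,  2.87920961e-04]), 'ft_force': array([-0.82718928, -0.03475486,  0.24401147]), 'wrist_torque': array([-0.05639904,  0.0217329 ,  0.00846331]), 'opening': 0.9984780068776395}
```

View pics/top0.png

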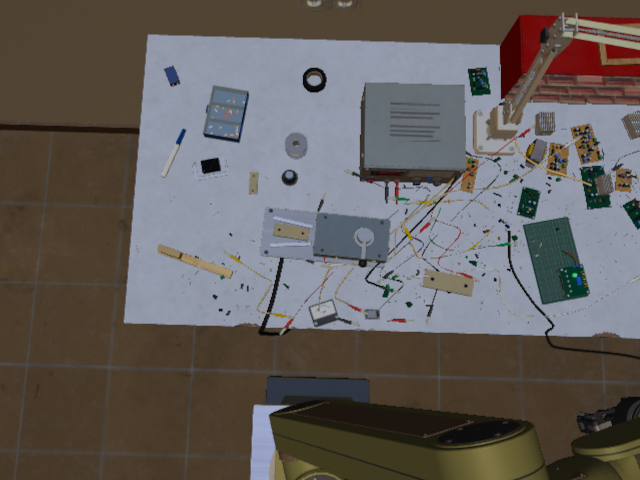

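View pics/scene0.png

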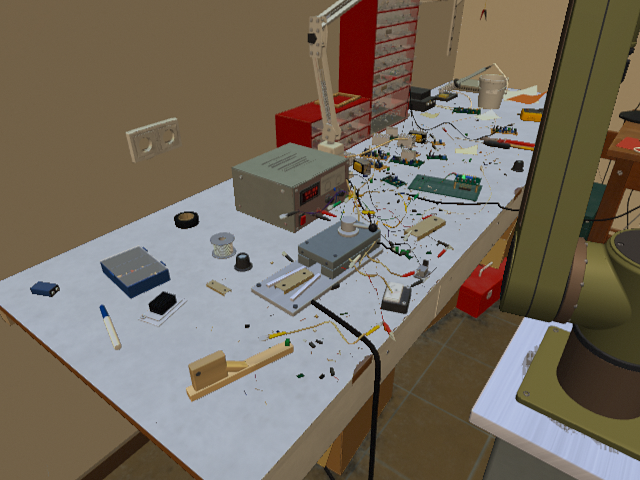

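The top view has +x up and +y to the left, so the feed runs towards image right.

- **Bracket candidates (top view):** small one at (254,183), one on the infeed at (291,231), large one at (447,282). I choose the one on the infeed because it is middle-sized and lies between the rails.
- **Stick candidates:** the stick at (195,261), with grip at the left and nose at (232,274). The pen at (173,153) is not a stick.
- **Bystanders:** meter (323,312), relay (372,314), loupe (289,177).

Next I'll check the choice in one crop and measure.

Run:
```python
from h import *
p=cv2.imread("pics/top0.png");d=np.load("topd.npy");P=cloud("top",d)
cv2.imwrite("pics/crop1.png",cv2.resize(p[190:330,150:410],None,fx=3,fy=3,interpolation=cv2.INTER_CUBIC))
hsv=cv2.cvtColor(p,cv2.COLOR_BGR2HSV)
m=cv2.inRange(hsv,(10,50,90),(30,255,255))
n,l,st,c=cv2.connectedComponentsWithStats(m)
for i in range(1,n):
    if st[i,4]>60 and st[i,1]<330 and st[i,1]>40 and st[i,0]<480:
        rr=cv2.minAreaRect(np.argwhere(l==i)[:,::-1].astype(np.float32));q=P[l==i]
        print(st[i],c[i].round(1),rr,np.percentile(q[:,2],[5,50,95]).round(3))
# punch by height
g=(P[...,2]>.045)&(P[...,2]<.075);g[:, :305]=0;g[:,395:]=0;g[:200]=0;g[270:]=0
rr=cv2.minAreaRect(np.argwhere(g)[:,::-1].astype(np.float32));b=cv2.boxPoints(rr);print("guard",rr)
print([ray("top",*x,.058).round(4) for x in b])
g=(P[...,2]>.006)&(P[...,2]<.075);g[:,:250]=0;g[:,395:]=0;g[:200]=0;g[270:]=0
ys=np.argwhere(g);print("bed bbox",ys.min(0),ys.max(0))
for v,u in((231,291),(252,170),(270,220),(246,275),(300,280)):print(u,v,P[v,u].round(4))
```

```text
[473 112  21  43 158] [477.1 137.6] ((476.80560302734375, 136.012451171875), (45.27690505981445, 16.414587020874023), 65.77225494384766) [0.002 0.01  0.019]
[460 157  19  36 304] [469.  176.2] ((469.076904296875, 174.61538696289062), (12.94366455078125, 33.73197555541992), 11.309932708740234) [0.002 0.007 0.036]
[250 173   8  20 129] [253.1 182.5] ((253.06419372558594, 182.47276306152344), (6.799233436584473, 19.399646759033203), 3.5763344764709473) [0.002 0.007 0.012]
[390 178  64  64 195] [425.  205.1] ((421.9105529785156, 207.2364044189453), (13.113414764404297, 85.35025024414062), 47.29060745239258) [0.05  0.07  0.075]
[274 224  35  16 359] [290.8 231.6] ((290.8149719238281, 231.70230102539062), (33.452579498291016, 11.176203727722168), 8.746162414550781) [0.017 0.023 0.027]
[157 245  76  33 607] [194.2 261. ] ((194.14944458007812, 260.9737854003906), (78.16893005371094, 8.204538345336914), 19.798877716064453) [0.012 0.02  0.065]
[423 270  50  25 753] [448.1 282.3] ((447.6552429199219, 282.137939453125), (49.33951187133789, 17.201873779296875), 11.888657569885254) [0.009 0.014 0.019]
guard ((353.5, 234.5), (68.99998474121094, 80.99998474121094), 90.0)
[array([0.6341, 0.0334, 0.058 ]), array([ 0.6398, -0.1603,  0.058 ]), array([ 0.4739, -0.1612,  0.058 ]), array([0.4684, 0.0286, 0.058 ])]
bed bbox [200 250] [269 394]
291 231 [0.5636 0.0848 0.0231]
170 252 [0.4981 0.3645 0.0638]
220 270 [0.4643 0.2529 0.0162]
275 246 [0.5265 0.1225 0.0172]
280 300 [ 0.3975  0.1065 -0.0027]
```

View pics/crop1.png

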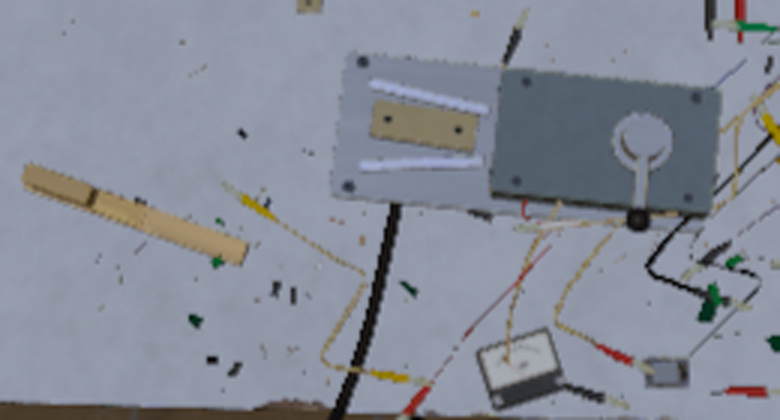

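The crop confirms it: the infeed bracket at crop (424,125) is about 34 px (85 mm) long between the white rails. The guard corners are at crop (505,68), (720,88), (705,213) and (490,195). The stick grip is at crop (60,183) and the nose at (245,250). Now the poses.

Run:
```python
from h import *
p=cv2.imread("pics/top0.png");d=np.load("topd.npy");P=cloud("top",d)
C=[ray("top",150+u/3,190+v/3,.058)[:2] for u,v in((505,68),(720,88),(705,213),(490,195))]
C=np.array(C);print("guard",C.round(4),np.linalg.norm(np.roll(C,-1,0)-C,axis=1))
B=np.array([ray("top",150+u/3,190+v/3,.012)[:2] for u,v in((348,52),(331,195))]);print("bed rear",B)
f=(C[1]-C[0]+C[2]-C[3]);f/=np.linalg.norm(f);a=np.cross(C[3]-C[0],C[1]-C[0])
side=np.array([f[1],-f[0]]) # punch +x = y cross z
O=(C[0]+C[3])/2;print("mouth",O,"feed dir",f,"ang",np.degrees(np.arctan2(*f[::-1])),"bed edge y",(B-O)@f,(B-O)@side)
hsv=cv2.cvtColor(p,cv2.COLOR_BGR2HSV)
m=cv2.inRange(hsv,(10,50,90),(30,255,255));n,l,st,c=cv2.connectedComponentsWithStats(m)
def obj(u,v,z):
    i=l[v,u];rr=cv2.minAreaRect(np.argwhere(l==i)[:,::-1].astype(np.float32));b=np.array([ray("top",*x,z)[:2] for x in cv2.boxPoints(rr)]);return b
b=obj(291,231,.022);print("bracket",b.round(4),b.mean(0),np.linalg.norm(np.roll(b,-1,0)-b,axis=1),"in punch",(b.mean(0)-O)@f,(b.mean(0)-O)@side)
i=l[261,194];Q=P[l==i];
for lo,hi in((.05,.08),(-.01,.022)):
    q=Q[(Q[:,2]>lo)&(Q[:,2]<hi)];mu=q[:,:2].mean(0);w=np.linalg.svd(q[:,:2]-mu)[2][0];s=(q[:,:2]-mu)@w
    print("stick",lo,len(q),mu,np.median(q[:,2]),w,np.degrees(np.arctan2(w[1],w[0])),s.min(),s.max(),mu+w*s.min(),mu+w*s.max())
b=obj(194,261,.015);print("stick rect@.015",b.round(4))
# wrist calib
c=get_calibration("wrist");print(c)
```

```text
guard [[ 0.6036  0.0198]
 [ 0.5924 -0.151 ]
 [ 0.4922 -0.1399]
 [ 0.5015  0.0288]] [0.17118006 0.10078204 0.16898585 0.10242638]
bed rear [[0.62300498 0.14888955]
 [0.504148   0.15764575]]
mouth [0.55256485 0.0242959 ] feed dir [-0.06030938 -0.99817973] ang -93.45757092044506 bed edge y [-0.12861506 -0.13018713] [-0.06279774  0.05637096]
bracket [[0.5535 0.1271]
 [0.5809 0.1241]
 [0.5706 0.0432]
 [0.5433 0.0465]] [0.5620597  0.08521494] [0.02757913 0.08153302 0.02754212 0.08127102] in punch -0.06138078275719604 -0.005803578076999103
stick 0.05 161 [0.50003691 0.36794066] 0.06305192287365984 [0.31379145 0.94949193] 71.71213009680666 -0.02859920788236287 0.02809649590801342 [0.49106273 0.34078595] [0.50885335 0.39461806]
stick -0.01 334 [0.47182948 0.27992407] 0.015920364974728034 [-0.28118739 -0.95965288] -106.33108438464497 -0.13990804256729636 0.05580698603576466 [0.51116986 0.41418722] [0.45613726 0.22636873]
stick rect@.015 [[0.5047 0.4107]
 [0.5238 0.4054]
 [0.4644 0.2233]
 [0.4455 0.2291]]
{'camera_matrix': array([[371.64829954,   0.        , 316.73873475],
       [  0.        , 371.64829954, 233.47812936],
       [  0.        ,   0.        ,   1.        ]]), 'T_tool_cam': array([[-7.98915871e-04, -9.59053613e-01, -2.83223461e-01,
         7.22844149e-02],
       [ 9.99999626e-01, -8.60297125e-04,  9.23493201e-05,
        -2.54397482e-04],
       [-3.32224279e-04, -2.83223281e-01,  9.59053941e-01,
         3.05200289e-02],
       [ 0.00000000e+00,  0.00000000e+00,  0.00000000e+00,
         1.00000000e+00]])}<stdin>:6: DeprecationWarning: Arrays of 2-dimensional vectors are deprecated. Use arrays of 3-dimensional vectors instead. (deprecated in NumPy 2.0)
```

Bracket at punch y≈-61 mm, x≈-5 mm. Stick grip at (0.500, 0.368), heading about -107.6°. Feed direction about -94.2°, mouth at (0.5526, 0.0243). The gripper needs a yaw of +0.93 rad. Approaching over clear space.

```bash
python3 -m creep '[[0.04,0.026,0,0,0,0.04,0.085],[0.08,0.052,0,0,0,0.08,0.085],[0.12,0.078,0,0,0,0.12,0.085],[0.16,0.104,0,0,0,0.16,0.085],[0.2,0.13,0,0,0,0.2,0.085]]' 30
python3 -m creep '[[0.022,0.04,0,0,0,0.04,0.085],[0.045,0.08,0,0,0,0.08,0.085],[0.067,0.12,0,0,0,0.12,0.085],[0.09,0.16,0,0,0,0.16,0.085],[0.112,0.2,0,0,0,0.2,0.085]]'
python3 -m creep '[[0,0.045,0,0,0,0.04,0.085],[0,0.09,0,0,0,0.08,0.085],[0,0.135,0,0,0,0.12,0.085],[0,0.18,0,0,0,0.16,0.085],[0,0.225,0,0,0,0.2,0.085]]'
python3 -m creep '[[0,0.045,0,0,0,0.04,0.085],[0,0.09,0,0,0,0.08,0.085],[0,0.135,0,0,0,0.12,0.085],[0,0.18,0,0,0,0.16,0.085],[0,0.225,0,0,0,0.2,0.085]]'
python3 -m creep '[[0,0.03,0,0,0,0.04,0.085],[0,0.06,0,0,0,0.08,0.085],[0,0.09,0,0,0,0.12,0.085],[0,0.131,0,0,0,0.13,0.085],[0,0.131,0,0,0,0.13,0.085]]'
```

```text
clock: 0.6
ee_pos: [0.389, -0.4122, 0.4043]
eef_rot: [-3.03, -0.829, 0.001]
ft_force: [-0.0, -0.6, -1.2]
opening: 0.992
clock: 1.1
ee_pos: [0.5004, -0.2117, 0.4043]
eef_rot: [-2.932, -1.128, 0.001]
ft_force: [0.5, -0.2, -0.2]
opening: 0.992
clock: 1.6
ee_pos: [0.4993, 0.0133, 0.4044]
eef_rot: [-2.805, -1.415, 0.001]
ft_force: [0.4, -0.6, -0.3]
opening: 0.995
clock: 2.1
ee_pos: [0.4993, 0.2384, 0.4044]
eef_rot: [2.649, 1.688, -0.001]
ft_force: [0.2, -0.1, 0.1]
opening: 0.998
clock: 2.6
ee_pos: [0.4996, 0.3718, 0.4039]
eef_rot: [-2.53, -1.858, -0.002]
ft_force: [-0.2, -0.0, 0.8]
opening: 0.992
```

```bash
cat >> h.py <<'E'
def wray(s,u,v,z):
    c=get_calibration("wrist");K=np.array(c["camera_matrix"]);T=np.array(c["T_tool_cam"])
    W=np.eye(4);W[:3,:3]=cv2.Rodrigues(s["eef_rot"])[0];W[:3,3]=s["ee_pos"];M=W@T
    a=np.array([(u-K[0,2])/K[0,0],(v-K[1,2])/K[1,1]]);r=np.hypot(*a)
    d=M[:3,:3]@np.r_[a*(np.sin(r)/max(r,1e-9)),np.cos(r)];o=M[:3,3]
    return o+d*(z-o[2])/d[2]
E
python3 - <<'E'
from h import *
s,p,d=grab("wrist");cv2.imwrite("pics/w1.png",p);np.save("w1.npy",np.r_[s["ee_pos"],s["eef_rot"]])
E
```

```text
(no output)
```

View pics/w1.png

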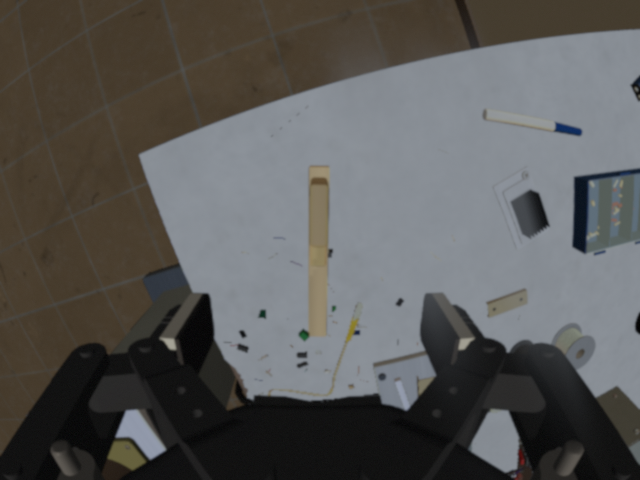

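The wrist view shows the stick centred between the jaws: tail at (319,167), grip top from (319,180) to (318,247), nose at (318,336).

Run:
```python
from h import *
a=np.load("w1.npy");s=dict(ee_pos=a[:3],eef_rot=a[3:])
for u,v,z in((319,167,.015),(318.5,336,.015),(319,183,.063),(318,247,.063)):print(wray(s,u,v,z).round(4))
```

```text
[0.5116 0.404  0.015 ]
[0.4553 0.2257 0.015 ]
[0.5088 0.3959 0.063 ]
[0.491  0.3421 0.063 ]
```

```bash
python3 -m creep '[[0.0005,-0.003,-0.04,0,0,0,0.085],[0.0005,-0.003,-0.08,0,0,0,0.085],[0.0005,-0.003,-0.12,0,0,0,0.085],[0.0005,-0.003,-0.14,0,0,0,0.085],[0.0005,-0.003,-0.14,0,0,0,0.085]]'
python3 -m creep '[[0,0,-0.02,0,0,0,0.085],[0,0,-0.04,0,0,0,0.085],[0,0,-0.06,0,0,0,0.085],[0,0,-0.063,0,0,0,0.085],[0,0,-0.063,0,0,0,0.085]]'
```

```text
clock: 3.15
ee_pos: [0.4988, 0.3624, 0.2609]
eef_rot: [-2.537, -1.853, 0.014]
ft_force: [0.1, -0.1, 0.2]
opening: 0.995
clock: 3.65
ee_pos: [0.5007, 0.3642, 0.2024]
eef_rot: [2.536, 1.854, 0.0]
ft_force: [-1.0, -0.1, -0.5]
opening: 0.996
```

```bash
python3 -m creep '[[0,0.004,-0.001,0,0,0,0.085],[0,0.004,-0.001,0,0,0,0.03],[0,0.004,-0.001,0,0,0,0.012],[0,0.004,-0.001,0,0,0,0.006],[0,0.004,-0.001,0,0,0,0.006]]' 100
python3 -m creep '[[0,0,0,0,0,0,0.006],[0,0,0,0,0,0,0.006],[0,0,0,0,0,0,0.006],[0,0,0,0,0,0,0.006],[0,0,0,0,0,0,0.006]]'
```

```text
clock: 4.15
ee_pos: [0.5003, 0.3686, 0.201]
eef_rot: [2.536, 1.855, 0.001]
ft_force: [0.1, -0.1, -0.0]
opening: 0.327
clock: 4.65
ee_pos: [0.5005, 0.3686, 0.201]
eef_rot: [2.536, 1.854, 0.001]
ft_force: [-0.3, 0.6, 4.4]
opening: 0.172
```

```bash
python3 -m creep '[[0,0,0.015,0,0,0,0.006],[0,0,0.03,0,0,0,0.006],[0,0,0.045,0,0,0,0.006],[0,0,0.06,0,0,0,0.006],[0,0,0.06,0,0,0,0.006]]'
python3 -m creep '[[0.015,-0.014,0,0,0,0.05,0.006],[0.03,-0.028,0,0,0,0.1,0.006],[0.05,-0.046,0,0,0,0.16,0.006],[0.065,-0.06,0,0,0,0.2,0.006],[0.075,-0.07,0,0,0,0.232,0.006]]'
python3 -m creep '[[0,0,0,0,0,0,0.006],[0,0,0,0,0,0,0.006],[0,0,0,0,0,0,0.006]]'
python3 - <<'E'
from h import *
s,p,d=grab("top");np.save("top2d.npy",d);cv2.imwrite("pics/top2.png",cv2.resize(p[190:290,150:400],None,fx=3,fy=3,interpolation=cv2.INTER_CUBIC))
s,p,d=grab("wrist");cv2.imwrite("pics/w2.png",p);print(s["ee_pos"],s["eef_rot"],s["ft_force"])
s,p,d=grab("scene");cv2.imwrite("pics/s2.png",p[200:420,150:450])
E
```

```text
clock: 5.15
ee_pos: [0.5009, 0.3689, 0.2621]
eef_rot: [2.536, 1.854, 0.005]
ft_force: [-0.5, -0.2, -1.3]
opening: 0.173
clock: 5.65
ee_pos: [0.576, 0.2973, 0.2591]
eef_rot: [-2.303, -2.136, 0.003]
ft_force: [-0.1, 1.1, -1.1]
opening: 0.17
clock: 5.95
ee_pos: [0.5744, 0.299, 0.2599]
eef_rot: [-2.304, -2.135, 0.002]
ft_force: [-0.3, 0.0, -1.0]
opening: 0.178
[0.57443042 0.29912801 0.2601923 ] [-2.30325373e+00 -2.13540523e+00  1.69471554e-03] [-0.03045479  0.25802364 -1.04579189]
```

View pics/w2.png

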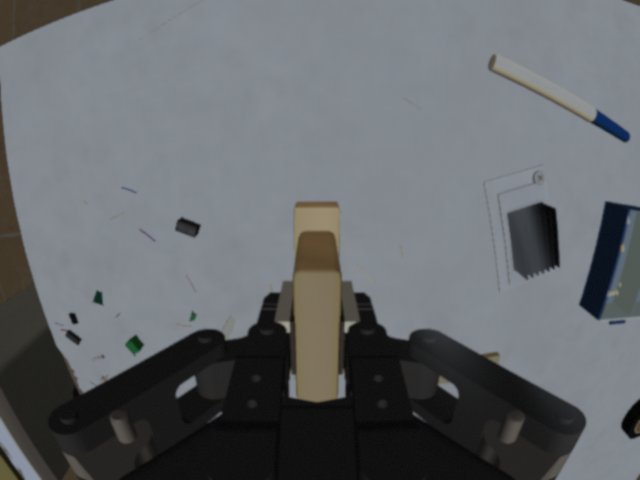

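View pics/top2.png

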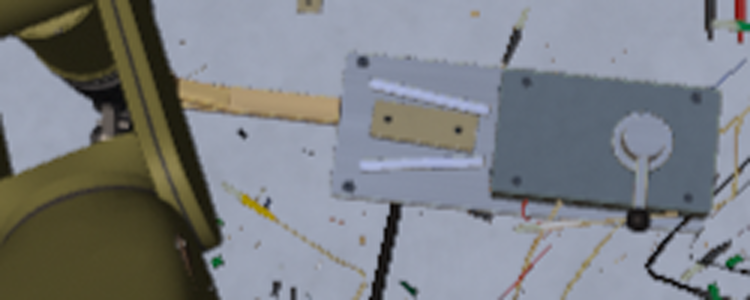

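The stick is held level and square. In the top crop the nose is at (339,110), heading for the bracket at (424,125). I'll check the nose point, the pitch and the rail midline.

Run:
```python
from h import *
R=lambda u,v,z:ray("top",150+u/3,190+v/3,z)[:2]
a=[R(370,83,.02),R(487,109,.02),R(362,165,.02),R(480,160,.02)]
m0=(a[0]+a[2])/2;m1=(a[1]+a[3])/2;f=(m1-m0)/np.linalg.norm(m1-m0);print("rail mid",m0,m1,np.degrees(np.arctan2(f[1],f[0])),np.linalg.norm(a[1]-a[3]),np.linalg.norm(a[0]-a[2]))
print("bracket c",R(424,125,.022),"rear c",R(372,119,.022))
P=cloud("top",np.load("top2d.npy"))
for u in(215,225,235,245,255,260):
    col=P[210:245,u];k=col[col[:,2]>.05];print(u,k.mean(0).round(4) if len(k) else None,len(k))
print("nose",R(339,110,.075),R(339,96,.075),R(339,123,.075))
```

```text
rail mid [0.56209844 0.13107005] [0.5561562  0.03552738] -93.55890268090349 0.04234411845436488 0.06783115611918
bracket c [0.56215925 0.08393626] rear c [0.56586575 0.12623537]
215 [0.5282 0.2326 0.2364] 14
225 [0.5688 0.2378 0.0753] 9
235 [0.5674 0.2145 0.0736] 9
245 [0.5655 0.1908 0.0747] 9
255 [0.5641 0.1675 0.0733] 9
260 [0.5617 0.1555 0.0752] 9
nose [0.56269174 0.14848764] [0.57381317 0.14896749] [0.55239163 0.14804323]
```

```bash
python3 -m creep '[[0,0,-0.011,0,0,0,0.006],[0,0,-0.022,0,0,0,0.006],[0,0,-0.034,0,0,0,0.006],[0,0,-0.044,0,0,0,0.006],[0,0,-0.044,0,0,0,0.006]]'
python3 -m creep '[[-0.0003,-0.005,0,0,0,0,0.006],[-0.0007,-0.01,0,0,0,0,0.006],[-0.001,-0.015,0,0,0,0,0.006],[-0.0013,-0.02,0,0,0,0,0.006],[-0.0015,-0.023,0,0,0,0,0.006]]'
python3 -m creep '[[-0.0004,-0.006,0,0,0,0,0.006],[-0.0008,-0.012,0,0,0,0,0.006],[-0.0012,-0.018,0,0,0,0,0.006],[-0.0016,-0.024,0,0,0,0,0.006],[-0.002,-0.03,0,0,0,0,0.006]]'
python3 - <<'E'
from h import *
s,p,d=grab("top");np.save("top3d.npy",d);cv2.imwrite("pics/top3.png",cv2.resize(p[190:290,150:400],None,fx=3,fy=3,interpolation=cv2.INTER_CUBIC));print(s["ft_force"],s["ee_pos"])
E
```

```text
clock: 6.6
ee_pos: [0.5744, 0.2981, 0.2141]
eef_rot: [-2.303, -2.134, 0.007]
ft_force: [-0.5, -0.1, -0.8]
opening: 0.173
clock: 7.1
ee_pos: [0.5739, 0.275, 0.2173]
eef_rot: [-2.305, -2.134, -0.002]
ft_force: [0.0, 2.3, -0.0]
opening: 0.165
clock: 7.6
ee_pos: [0.5718, 0.2451, 0.2167]
eef_rot: [-2.304, -2.135, -0.0]
ft_force: [-0.1, 3.3, -0.0]
opening: 0.171
[-1.16999961e-01  3.30774650e+00 -3.01029487e-04] [0.5717536  0.24506917 0.21672349]
```

View pics/top3.png

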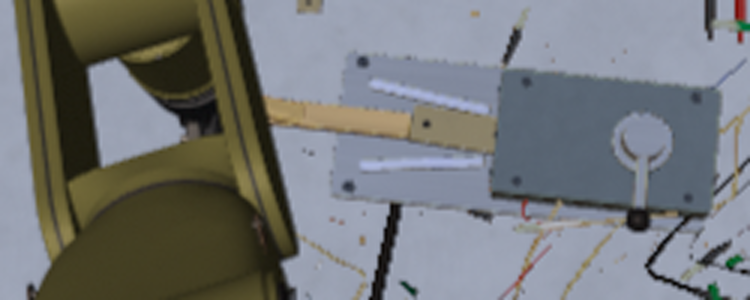

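The bracket's front edge is just entering the mouth at crop (495,132), straight and in line with the stick. Continuing while watching the force.

```bash
python3 -m creep '[[-0.0003,-0.005,0,0,0,0,0.006],[-0.0007,-0.01,0,0,0,0,0.006],[-0.001,-0.015,0,0,0,0,0.006],[-0.0013,-0.02,0,0,0,0,0.006],[-0.0016,-0.025,0,0,0,0,0.006]]'
python3 -m creep '[[-0.0003,-0.005,0,0,0,0,0.006],[-0.0007,-0.01,0,0,0,0,0.006],[-0.001,-0.015,0,0,0,0,0.006],[-0.0013,-0.02,0,0,0,0,0.006],[-0.0016,-0.025,0,0,0,0,0.006]]'
python3 - <<'E'
from h import *
print(observe()["ft_force"],observe()["wrist_torque"])
E
```

```text
clock: 8.15
ee_pos: [0.57, 0.2203, 0.2166]
eef_rot: [-2.304, -2.134, 0.0]
ft_force: [-0.9, 1.0, -1.0]
opening: 0.171
clock: 8.65
ee_pos: [0.5685, 0.195, 0.2167]
eef_rot: [-2.304, -2.135, 0.0]
ft_force: [-1.1, 1.0, -1.1]
opening: 0.175
[-1.12901305  1.037347   -1.11611256] [ 0.37705982  0.2384768  -0.17300494]
```

```bash
python3 -m creep '[[-0.0003,-0.005,0,0,0,0,0.006],[-0.0007,-0.01,0,0,0,0,0.006],[-0.001,-0.015,0,0,0,0,0.006],[-0.0013,-0.02,0,0,0,0,0.006],[-0.0016,-0.025,0,0,0,0,0.006]]'
python3 -m creep '[[-0.0002,-0.003,0,0,0,0,0.006],[-0.0004,-0.006,0,0,0,0,0.006],[-0.0006,-0.009,0,0,0,0,0.006],[-0.0008,-0.012,0,0,0,0,0.006],[-0.001,-0.015,0,0,0,0,0.006]]'
python3 -m creep '[[0,-0.001,0,0,0,0,0.006],[0,-0.002,0,0,0,0,0.006]]'
```

```text
clock: 9.15
ee_pos: [0.567, 0.1701, 0.2167]
eef_rot: [2.304, 2.135, -0.0]
ft_force: [-0.5, 2.2, -1.1]
opening: 0.175
clock: 9.65
ee_pos: [0.566, 0.1554, 0.2167]
eef_rot: [2.304, 2.136, 0.0]
ft_force: [-1.1, 1.7, -1.2]
opening: 0.175
clock: 9.85
ee_pos: [0.566, 0.1535, 0.2167]
eef_rot: [-2.304, -2.135, -0.0]
ft_force: [-2.0, 1.9, -0.8]
opening: 0.176
```

```bash
cat > ok.py <<'E'
import sys;from workcell import observe
s=observe();print(s["clock"],s["ee_pos"].round(4),s["ft_force"].round(2));sys.exit(s["ft_force"][1]>4)
E
s(){ python3 ok.py; }
python3 -m creep '[[0,-0.0005,0,0,0,0,0.006],[-0.0001,-0.001,0,0,0,0,0.006]]' >/dev/null && s &&
python3 -m creep '[[0,-0.0005,0,0,0,0,0.006],[-0.0001,-0.001,0,0,0,0,0.006]]' >/dev/null && s &&
python3 -m creep '[[0,-0.0005,0,0,0,0,0.006],[-0.0001,-0.001,0,0,0,0,0.006]]' >/dev/null && s &&
python3 -m creep '[[0,-0.0005,0,0,0,0,0.006],[0,-0.001,0,0,0,0,0.006]]' >/dev/null && s &&
python3 -m creep '[[0,-0.0005,0,0,0,0,0.006],[-0.0001,-0.001,0,0,0,0,0.006]]' >/dev/null && s &&
python3 -m creep '[[0,-0.0005,0,0,0,0,0.006],[-0.0001,-0.001,0,0,0,0,0.006]]' >/dev/null && s &&
python3 -m creep '[[0,-0.0005,0,0,0,0,0.006],[0,-0.001,0,0,0,0,0.006]]' >/dev/null && s &&
python3 -m creep '[[0,-0.0005,0,0,0,0,0.006],[-0.0001,-0.001,0,0,0,0,0.006]]' >/dev/null && s &&
python3 -m creep '[[0,-0.0005,0,0,0,0,0.006],[-0.0001,-0.001,0,0,0,0,0.006]]' >/dev/null && s &&
python3 -m creep '[[0,-0.0005,0,0,0,0,0.006],[0,-0.001,0,0,0,0,0.006]]' >/dev/null && s
```

```text
10.05 [0.5659 0.1526 0.2167] [-0.18  3.12 -0.23]False
```

```bash
sed -i 's/sys.exit(\(.*\))$/sys.exit(int(\1))/' ok.py
s(){ python3 ok.py; }
python3 -m creep '[[0,-0.0005,0,0,0,0,0.006],[-0.0001,-0.001,0,0,0,0,0.006]]' >/dev/null && s &&
python3 -m creep '[[0,-0.0005,0,0,0,0,0.006],[-0.0001,-0.001,0,0,0,0,0.006]]' >/dev/null && s &&
python3 -m creep '[[0,-0.0005,0,0,0,0,0.006],[0,-0.001,0,0,0,0,0.006]]' >/dev/null && s &&
python3 -m creep '[[0,-0.0005,0,0,0,0,0.006],[-0.0001,-0.001,0,0,0,0,0.006]]' >/dev/null && s &&
python3 -m creep '[[0,-0.0005,0,0,0,0,0.006],[-0.0001,-0.001,0,0,0,0,0.006]]' >/dev/null && s &&
python3 -m creep '[[0,-0.0005,0,0,0,0,0.006],[0,-0.001,0,0,0,0,0.006]]' >/dev/null && s &&
python3 -m creep '[[0,-0.0005,0,0,0,0,0.006],[-0.0001,-0.001,0,0,0,0,0.006]]' >/dev/null && s &&
python3 -m creep '[[0,-0.0005,0,0,0,0,0.006],[-0.0001,-0.001,0,0,0,0,0.006]]' >/dev/null && s &&
python3 -m creep '[[0,-0.0005,0,0,0,0,0.006],[0,-0.001,0,0,0,0,0.006]]' >/dev/null && s
```

```text
10.25 [0.5658 0.1516 0.2167] [-1.16  0.94 -0.14]
10.45 [0.5657 0.1505 0.2167] [-0.55  1.62 -0.12]
10.65 [0.5657 0.1495 0.2167] [-0.34  1.56 -0.17]
10.85 [0.5656 0.1485 0.2167] [-1.52  1.98 -0.87]
11.05 [0.5655 0.1475 0.2167] [-0.65  3.02 -1.35]
11.25 [0.5655 0.1465 0.2167] [-1.03  2.25 -0.97]
11.45 [0.5654 0.1455 0.2167] [-0.27  2.31 -0.52]
11.65 [0.5653 0.1445 0.2167] [-1.71  1.27 -1.23]
11.85 [0.5653 0.1435 0.2167] [-1.15  1.57 -0.83]
```

```bash
s(){ python3 ok.py; }
python3 -m creep '[[0,-0.0005,0,0,0,0,0.006],[-0.0001,-0.001,0,0,0,0,0.006]]' >/dev/null && s &&
python3 -m creep '[[0,-0.0005,0,0,0,0,0.006],[-0.0001,-0.001,0,0,0,0,0.006]]' >/dev/null && s &&
python3 -m creep '[[0,-0.0005,0,0,0,0,0.006],[0,-0.001,0,0,0,0,0.006]]' >/dev/null && s &&
python3 -m creep '[[0,-0.0005,0,0,0,0,0.006],[-0.0001,-0.001,0,0,0,0,0.006]]' >/dev/null && s &&
python3 -m creep '[[0,-0.0005,0,0,0,0,0.006],[-0.0001,-0.001,0,0,0,0,0.006]]' >/dev/null && s &&
python3 -m creep '[[0,-0.0005,0,0,0,0,0.006],[0,-0.001,0,0,0,0,0.006]]' >/dev/null && s &&
python3 -m creep '[[0,-0.0005,0,0,0,0,0.006],[-0.0001,-0.001,0,0,0,0,0.006]]' >/dev/null && s &&
python3 -m creep '[[0,-0.0005,0,0,0,0,0.006],[-0.0001,-0.001,0,0,0,0,0.006]]' >/dev/null && s &&
python3 -m creep '[[0,-0.0005,0,0,0,0,0.006],[-0.0001,-0.001,0,0,0,0,0.006]]' >/dev/null && s &&
python3 -m creep '[[0,-0.0005,0,0,0,0,0.006],[0,-0.001,0,0,0,0,0.006]]' >/dev/null && s &&
python3 -m creep '[[0,-0.0005,0,0,0,0,0.006],[-0.0001,-0.001,0,0,0,0,0.006]]' >/dev/null && s &&
python3 -m creep '[[0,-0.0005,0,0,0,0,0.006],[-0.0001,-0.001,0,0,0,0,0.006]]' >/dev/null && s &&
python3 -m creep '[[0,-0.0005,0,0,0,0,0.006],[0,-0.001,0,0,0,0,0.006]]' >/dev/null && s
```

```text
12.05 [0.5652 0.1425 0.2167] [-0.94  2.01 -1.6 ]
12.25 [0.5651 0.1415 0.2167] [-2.9   1.98 -0.08]
12.45 [0.5651 0.1405 0.2167] [-0.97  1.89 -1.78]
12.65 [0.565  0.1395 0.2167] [-1.53  1.92 -1.47]
12.85 [0.5649 0.1385 0.2167] [-0.88  2.85 -1.17]
13.05 [0.5649 0.1375 0.2167] [-1.13  1.92 -0.64]
13.25 [0.5648 0.1365 0.2167] [-1.69  2.2  -0.72]
13.45 [0.5647 0.1355 0.2167] [-1.59  1.73 -0.93]
13.65 [0.5646 0.1345 0.2167] [-1.2   2.81 -0.36]
13.85 [0.5647 0.1338 0.2168] [-1.95  5.56  0.28]
```

Contact with the solid stop at TCP y≈0.134 (bracket centre ≈83 mm). Easing up to about 8 N on the stop in small steps.

```bash
sed -i 's/>4)/>8)/' ok.py
s(){ python3 ok.py; }
python3 -m creep '[[0,0,0,0,0,0,0.006]]' >/dev/null && s &&
python3 -m creep '[[0,-0.0002,0,0,0,0,0.006]]' >/dev/null && s &&
python3 -m creep '[[0,-0.0002,0,0,0,0,0.006]]' >/dev/null && s &&
python3 -m creep '[[0,-0.0002,0,0,0,0,0.006]]' >/dev/null && s &&
python3 -m creep '[[0,-0.0002,0,0,0,0,0.006]]' >/dev/null && s &&
python3 -m creep '[[0,-0.0002,0,0,0,0,0.006]]' >/dev/null && s &&
python3 -m creep '[[0,-0.0002,0,0,0,0,0.006]]' >/dev/null && s
```

```text
13.95 [0.5647 0.1338 0.2168] [-1.52  3.83 -0.78]
14.05 [0.5647 0.1337 0.2168] [-1.41  5.37  0.17]
14.15 [0.5647 0.1336 0.2168] [-0.98  5.58 -0.36]
14.25 [0.5647 0.1335 0.2169] [-0.38  7.54  0.68]
14.35 [0.5647 0.1334 0.2169] [-2.    7.24  0.1 ]
14.45 [0.5647 0.1333 0.217 ] [-1.14  7.    0.49]
14.55 [0.5648 0.1332 0.217 ] [-1.37  7.62  0.57]
```

```bash
sed -i 's/>8)/>11)/' ok.py
s(){ python3 ok.py; }
python3 -m creep '[[0,-0.0002,0,0,0,0,0.006]]' >/dev/null && s &&
python3 -m creep '[[0,-0.0002,0,0,0,0,0.006]]' >/dev/null && s &&
python3 -m creep '[[0,-0.0002,0,0,0,0,0.006]]' >/dev/null && s
python3 -m creep '[[0,0,0,0,0,0,0.006],[0,0,0,0,0,0,0.006]]' >/dev/null ; s
python3 -m creep '[[0,0,0,0,0,0,0.006],[0,0,0,0,0,0,0.006]]' >/dev/null ; s
python3 -m creep '[[0,0,0,0,0,0,0.006],[0,0,0,0,0,0,0.006]]' >/dev/null ; s
```

```text
14.65 [0.5648 0.1331 0.217 ] [-1.56  8.53  1.1 ]
14.75 [0.5648 0.133  0.217 ] [-1.36  9.16  0.56]
14.85 [0.5648 0.1329 0.2171] [-0.33  8.56  0.78]
15.05 [0.5648 0.1329 0.2171] [-1.79  8.99  0.8 ]
15.25 [0.5648 0.1329 0.2171] [-1.88  8.21  1.  ]
15.45 [0.5648 0.1329 0.2171] [-1.57  8.44  0.23]
```

Held at about 8.5 N for 0.7 s. Drawing straight out now, gently at first.

```bash
python3 -m creep '[[0,0.001,0,0,0,0,0.006],[0.0001,0.002,0,0,0,0,0.006],[0.0003,0.004,0,0,0,0,0.006],[0.0005,0.008,0,0,0,0,0.006],[0.001,0.015,0,0,0,0,0.006]]'
python3 -m creep '[[0.0007,0.01,0,0,0,0,0.006],[0.0013,0.02,0,0,0,0,0.006],[0.002,0.03,0,0,0,0,0.006],[0.0027,0.04,0,0,0,0,0.006],[0.0033,0.05,0,0,0,0,0.006]]'
python3 -m creep '[[0.0007,0.01,0,0,0,0,0.006],[0.0013,0.02,0,0,0,0,0.006],[0.002,0.03,0,0,0,0,0.006],[0.0027,0.04,0,0,0,0,0.006],[0.0033,0.05,0,0,0,0,0.006]]'
python3 -m creep '[[0.001,0.015,0,0,0,0,0.006],[0.002,0.03,0,0,0,0,0.006],[0.003,0.045,0,0,0,0,0.006],[0.004,0.06,0,0,0,0,0.006],[0.005,0.07,0,0,0,0,0.006]]'
python3 -m creep '[[0,0.015,0,0,0,0,0.006],[0,0.03,0,0,0,0,0.006],[0,0.04,0,0,0,0,0.006],[0,0.04,0,0,0,0,0.006],[0,0.04,0,0,0,0,0.006]]'
python3 - <<'E'
from h import *
s,p,d=grab("top");cv2.imwrite("pics/top4.png",cv2.resize(p[190:290,130:400],None,fx=2.5,fy=2.5,interpolation=cv2.INTER_CUBIC))
s,p,d=grab("scene");cv2.imwrite("pics/s4.png",cv2.resize(p[200:420,130:420],None,fx=2,fy=2))
E
```

```text
clock: 15.95
ee_pos: [0.566, 0.1464, 0.2167]
eef_rot: [2.304, 2.135, -0.0]
ft_force: [0.5, -0.2, -2.1]
opening: 0.174
clock: 16.45
ee_pos: [0.569, 0.1978, 0.2167]
eef_rot: [2.304, 2.136, 0.0]
ft_force: [0.3, -0.2, -1.4]
opening: 0.174
clock: 16.95
ee_pos: [0.5723, 0.2476, 0.2167]
eef_rot: [2.304, 2.135, 0.0]
ft_force: [-0.5, -0.1, -1.3]
opening: 0.174
clock: 17.45
ee_pos: [0.5773, 0.3186, 0.2167]
eef_rot: [-2.303, -2.136, -0.001]
ft_force: [0.2, 1.1, -1.0]
opening: 0.172
clock: 17.95
ee_pos: [0.577, 0.3569, 0.2166]
eef_rot: [2.303, 2.136, -0.001]
ft_force: [-0.1, 0.8, -1.3]
opening: 0.172
```

View pics/s4.png

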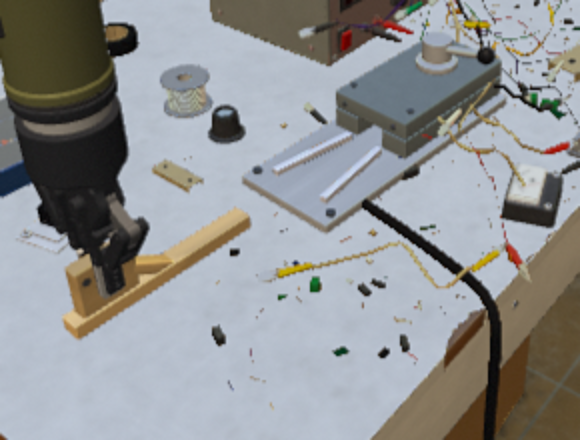

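The bracket is out of sight in the tunnel. The stick is held clear behind the infeed, nose at about (245,215) and bed corner at (248,180). Setting it down.

```bash
python3 -m creep '[[0,0,-0.005,0,0,0,0.006],[0,0,-0.01,0,0,0,0.006],[0,0,-0.013,0,0,0,0.006],[0,0,-0.0145,0,0,0,0.006],[0,0,-0.015,0,0,0,0.006]]'
python3 -m creep '[[0,0,0,0,0,0,0.02],[0,0,0,0,0,0,0.03],[0,0,0,0,0,0,0.05],[0,0,0,0,0,0,0.07],[0,0,0,0,0,0,0.085]]' 20
python3 -m creep '[[0,0,0,0,0,0,0.085],[0,0,0,0,0,0,0.085],[0,0,0,0,0,0,0.085]]'
python3 -m creep '[[0,0,0.02,0,0,0,0.085],[0,0,0.05,0,0,0,0.085],[0,0,0.09,0,0,0,0.085],[0,0,0.13,0,0,0,0.085],[0,0,0.17,0,0,0,0.085]]'
python3 - <<'E'
from h import *
s,p,d=grab("top");cv2.imwrite("pics/top5.png",p)
s,p,d=grab("scene");cv2.imwrite("pics/s5.png",cv2.resize(p[200:420,130:450],None,fx=2,fy=2))
E
```

```text
clock: 18.55
ee_pos: [0.5772, 0.3565, 0.2012]
eef_rot: [-2.304, -2.135, 0.001]
ft_force: [-0.8, -0.0, -1.2]
opening: 0.176
clock: 19.05
ee_pos: [0.5773, 0.3568, 0.2019]
eef_rot: [2.304, 2.135, 0.001]
ft_force: [0.3, -0.7, 0.7]
opening: 0.843
clock: 19.35
ee_pos: [0.5772, 0.3568, 0.2017]
eef_rot: [-2.304, -2.136, 0.0]
ft_force: [0.4, -0.2, 0.3]
opening: 0.993
clock: 19.85
ee_pos: [0.577, 0.3566, 0.3731]
eef_rot: [-2.304, -2.135, 0.001]
ft_force: [0.2, 0.8, 0.3]
opening: 0.992
```

View pics/s5.png

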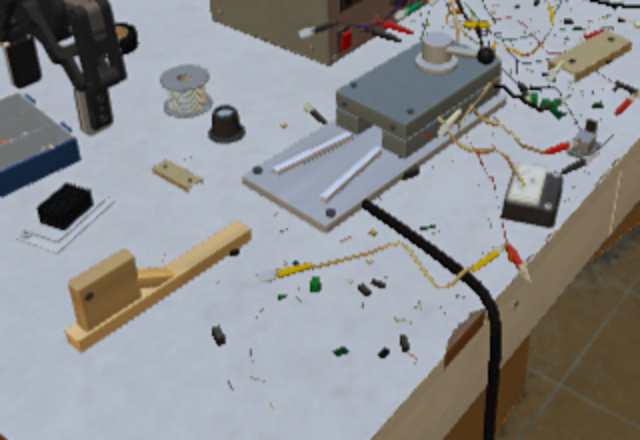

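The stick stands on the bench with the fingers clear, and the bystanders are where they were. Handing in.

```bash
python3 -m creep '[[0,0,0,0,0,0,0.085],[0,0,0,0,0,0,0.085]]' && python3 -c "from workcell import *;print(close_job())"
```

```text
clock: 20.15
ee_pos: [0.5766, 0.3564, 0.3704]
eef_rot: [-2.304, -2.135, 0.004]
ft_force: [0.4, 0.0, -0.3]
opening: 0.996
the job is handed in; nothing more can be done
None
```

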